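# Push the fume hood sash up to its mark

### The job

Open the welding fume hood for work: with your fingertips under the yellow lip, push the green tinted sash up the sloping front until the red line at the end of its bottom rail is level with the orange pointer on the side, without running it past the pointer or throwing it up, then let go and move clear. Only push from beneath the lip: do not grip the sash, and keep off its pane and rail. Leave the pointer, the workpiece and everything else on the bench where they are.

Things in the scene. Friction and masses are not known exactly. Their poses are not given: they have to be found in the camera images.
- hood: The fume hood, fixed, 550 mm wide, 360 deep, 444 high; origin on the bench at the middle of its front, x into the hood (away from the robot), y left, z up. Its front leans back 35 degrees from vertical: it starts 100 mm above the origin and rises along (0.574, 0, 0.819) in this frame. Below the sash is a plinth 88 mm high, its upright front at x = 25 mm.
- sash (a joint): How far the sash has been pushed up the slope, in m: 0 shut, 0.19 fully open. It starts 0 to 30 mm open. A counterweight balances it, so it stays where it is left; pushing it takes about 2 to 6 N along the slope (guide friction).
- lip_edge (a point): Middle of the lower front edge of the yellow lip, on the sash. x points into the hood along the lip's flat underside (35 degrees below horizontal), y left, z up the slope (the way the sash moves). The lip is a plate 370 mm long in y, 8 mm thick; its underside runs 60 mm along x from this edge, its front 36 mm proud of the rail and free beneath. A gusset slopes from its top to the rail.
- sash_index (a point): Right-hand end of the red index line (4 mm thick, on a white plate) at the right end (robot's right, -y) of the sash's bottom rail, 26 mm up the slope from the lip's underside; axes as lip_edge.
- mark (a joint): Where the pointer is clamped, in m: the value of sash at which the red line is level with it (0.085 to 0.15).
- mark_tip (a point): Tip of the orange pointer, clamped on the scale on the right jamb, 7 mm to the right of the red line's end; axes as lip_edge (z up the slope).
- bracket: the welded T-bracket on the turntable inside the hood, dark steel, 90 x 60 x 56 mm, origin under its centre. A bystander.
- chipping_hammer: chipping hammer lying on the bench, 250 mm long, head 25 mm high, origin under its middle. A bystander.
- wire_brush: wire brush lying bristles down, 250 mm long, 36 mm high, origin under its middle. A bystander.
- magnet_square: blue and steel magnetic welding square lying flat, 100 mm triangle, 16 mm thick, origin under its middle. A bystander.
- spray_can: spray can standing upright, 58 mm across, 190 mm tall, origin under its centre. A bystander.
- rod_tin: red tin with a metal lid, standing upright, 80 mm across, 110 mm tall, origin under its centre. A bystander.

How it is judged:
By the outcome, as a careful person would: the job done as asked, in the order asked, and still so for the second after the job is handed in, with the robot touching nothing.
It also fails if it takes over 38 s, if anything falls off the work surface, if the arm or the gripper's body presses on something with over 40 N, if the wrist force passes 120 N, or if a joint passes its speed limit or range.

### The arm

A 6-joint arm with a two-finger parallel gripper is mounted at the origin on the work surface. World frame = base frame: x ahead of the robot, y to its left, z up, the work surface at z = 0. Lengths are in mm, angles in rad, forces in N, time in s.
With the tool pointing down it reaches from about 350 to 775 mm from the base axis. Payload 7.3 kg.
Tool frame: the origin (TCP) lies on the centre line of the jaws, within the pads' length; the fingertips stand 22 mm ahead of it and the grasp point (between the pads) lies 3 mm ahead of it (bot.finger_overhang is the distance from the TCP to the fingertips, in mm); y points along the fingers, z is the direction in which the jaws open and shut, and the axes are right-handed (so a half turn about y gives the same grasp; the last joint's range is limited). The gripper opens to 92 mm and grips with 3 to 60 N. Pads are 19 mm wide; open, the fingers measure 130 mm over their backs; the gripper's body (75 mm by 190 mm) begins 47 mm behind the grasp point.
Start: joints at [1.006, 0.342, 1.524, -0, 1.275, -0.146], TCP at [213.486, 479.653, 248.741] pointing down, gripper open.
Joint ranges: [-2.53, 2.53], [-0.77, 2.02], [0.04, 2.7], [-1, 4.14], [0.28, 2.66], [-3.11, 3.11]. Speed limits (rad/s): [2.57, 2.57, 3.14, 3.14, 3.14, 3.14].

### API

Orientations are given as [roll, pitch, yaw] about the fixed x, y, z axes, in that order (R = Rz(yaw) Ry(pitch) Rx(roll)).
In Python, from plant import bot, viewer, find_in, spot_point gives the robot as it stands.
- The arm moves only by the tool send_rows, never from a script. Its argument "moves" is a list of rows, each a list of 3 entries, a list of its own where there are three numbers: the shift along the tool's x, y, z in mm, then the turn, a rotation vector about the tool's x, y, z in degrees, then the finger opening in mm, from 0 to 91.8. A call has 1 to 20 rows; each row shifts and turns the pose as measured when the row begins, along the tool's axes as they then stand; what a row does not reach is not made up. A row lasts 1/8 s, in which the tool goes at most 62.5 mm and 10.7 degrees, less where a joint would pass 70% of its speed; a pose out of reach is approached as far as the arm can. A call with a gripper value outside its range is refused whole. The fingers move at their own pace and stop on an object; the grip force is fixed at half the most. Time passes only in rows, so rows that do not move let the fingers close. It gives the time, the measured TCP pose, the force and the opening at its end, in the units of the state.
- bot.get_obs(): the state, without advancing time (a new reading comes with each control period).
- viewer.capture(name): name is "scene" or "top"; returns the picture (420x560x3 uint8, blue, green, red); there is no depth.
- viewer.camera_model(name): a dict with "fx", "fy", "cx", "cy" (pixels), "rvec" (rotation vector, rad) and "tvec" (3), from world to camera coordinates, as OpenCV has them. Camera axes: x right, y down, z forward; pixel columns grow to the right and rows downward; lengths in mm; the calibration is good to about 2 mm. A picture is of the moment at which its call begins. camera_model takes no time and is no camera call.
- bot.close_job(): hands the job in, once; it reports no verdict.
Trained networks look in the newest picture that a camera, given by its name, has taken for a name from the list of things; names that differ only in an ending like _2 or _b are one class to them, and where a whole thing is asked for, a point or a joint stands for the part that bears it (a point fixed in the world has none). Each returns a list of dicts, best first, with "conf" (0 to 1); they miss things now and then, are a little off and sometimes report something else, mostly with a low value. They report only what shows in the picture. A call takes as long as a camera call.
- find_in(camera, thing): "extent" ([centre column, centre row, width, height] in pixels, round what is visible of it).
- spot_point(camera, thing): "point" ([column, row] in pixels: a listed point, or the origin of a listed thing).
The state is a dict: "time": time; "joint_positions": joint angles; "dq": joint speeds; "tau": joint torques, N m; "tool_pos": TCP position; "tcp_rot": TCP orientation; "contact_force": force on the tool from outside, world axes, zero at the start; "moment": the same for the moment, N m; "grip_width": finger opening in mm.
Only numpy, scipy, OpenCV 4.12 (cv2) and the standard library are available. Lean on these libraries where they do the work, as an engineer would, in place of code of your own. Each camera call takes 0.05 s, during which the arm holds its last target.

## Working session

There is one attempt and no reset: what is moved stays moved. The work goes in short steps, Python scripts to look and compute and a tool call to move; the robot and the scene stay as the last step left them, time stands still between calls to the robot, and variables do not carry over. Pictures are saved under pics/ and viewed, and the job is handed in when it is done.

Besides the shell and the picture viewer there is one more tool, called after "Call:" in YAML: its name, and indented under it one key for each argument. send_rows: Moves the arm, as the interface text tells. Its arguments: {"type":"object","properties":{"moves":{"type":"array","items":{"type":"array"}}},"required":["moves"]}

```bash
ls; mkdir -p pics
python3 - <<'E'
from plant import bot, viewer, find_in, spot_point
import cv2
print(bot.get_obs())
for c in ("scene","top"):
    im=viewer.capture(c); cv2.imwrite(f"pics/{c}0.png",im)
    print(c,viewer.camera_model(c))
    for t in ("hood","lip_edge","sash_index","mark_tip","bracket"):
        print(t,[(d["conf"],d["point"]) for d in spot_point(c,t)[:2]])
    print([(t,[(d["conf"],d["extent"]) for d in find_in(c,t)[:1]]) for t in ("spray_can","rod_tin","wire_brush","chipping_hammer","magnet_square")])
E
```

```text
pics
{'time': 0.0, 'joint_positions': array([ 1.00600979e+00,  3.42721406e-01,  1.52502318e+00, -7.11214614e-05,
        1.27538917e+00, -1.45999168e-01]), 'dq': array([-8.45361359e-05, -2.01910318e-03,  1.09079812e-03, -1.35443578e-03,
        1.03310049e-03, -1.84162098e-03]), 'tau': array([-1.08337135e-03, -4.31255758e+01, -2.44209892e+01,  7.15199788e-02,
        5.63196768e-02, -1.09551365e-04]), 'tool_pos': array([213.28676591, 479.31012339, 248.04346808]), 'tcp_rot': array([-1.57233093e+00,  1.56916283e-04, -4.18766726e-01]), 'contact_force': array([-0.84225272, -0.0177003 , -0.54429676]), 'moment': array([ 0.01593234,  0.02259041, -0.04396361]), 'grip_width': 91.84984139798712}
scene {'fx': 426.1297848266269, 'fy': 426.1297848266269, 'cx': 287.2964178386869, 'cy': 210.80361603595443, 'rvec': array([ 2.1194944 ,  1.5009685 , -0.48794199]), 'tvec': array([-159.22299475, -356.60228798, 1510.10452732])}
hood []
lip_edge [(0.85, [286.1, 190.5])]
sash_index [(0.71, [212.5, 233.5]), (0.65, [352.9, 165.1])]
mark_tip [(0.46, [213.1, 233.2])]
bracket []
[('spray_can', [(0.74, [429.4, 1
[... 274 characters left out ...]
y': 403.4574803632056, 'cx': 275.266011699403, 'cy': 206.79817172800733, 'rvec': array([ 2.14703616, -2.10563839,  0.20042926]), 'tvec': array([  -9.40327046,  545.46091895, 1321.57242683])}
hood [(0.6, [277.1, 216.1]), (0.51, [351.4, 181.3])]
lip_edge [(0.65, [275.6, 216.1]), (0.39, [198.5, 253.9])]
sash_index [(0.96, [346.0, 197.7])]
mark_tip [(0.38, [349.7, 180.2])]
bracket [(0.5, [342.5, 254.6]), (0.15, [272.2, 214.5])]
[('spray_can', [(0.6, [129.7, 236.6, 32.3, 21.6])]), ('rod_tin', [(0.75, [412.2, 231.3, 33.0, 27.0])]), ('wire_brush', [(0.9, [344.9, 254.8, 16.5, 75.8])]), ('chipping_hammer', [(0.61, [193.4, 258.6, 46.4, 76.3])]), ('magnet_square', [(0.67, [279.6, 257.1, 22.6, 36.1])])]
```

View pics/scene0.png

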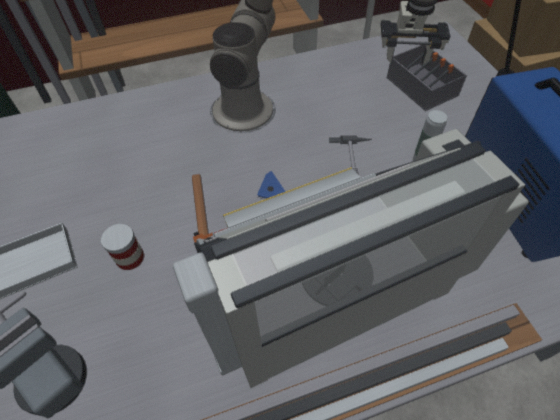

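View pics/top0.png

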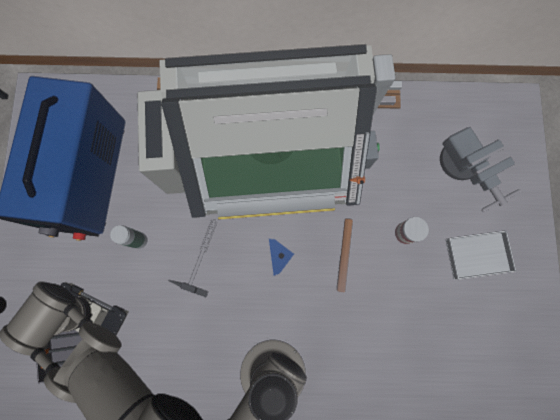

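Run:
```python
import cv2
a=cv2.imread("pics/scene0.png")[140:260,170:370]; cv2.imwrite("pics/sz.png",cv2.resize(a,None,fx=4,fy=4,interpolation=cv2.INTER_CUBIC))
a=cv2.imread("pics/top0.png")[140:280,180:380]; cv2.imwrite("pics/tz.png",cv2.resize(a,None,fx=4,fy=4,interpolation=cv2.INTER_CUBIC))
```

```text
(no output)
```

View pics/sz.png

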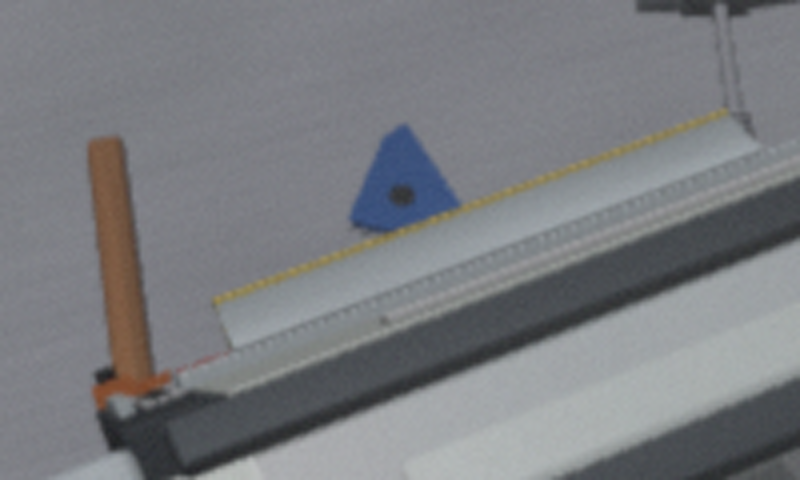

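View pics/tz.png

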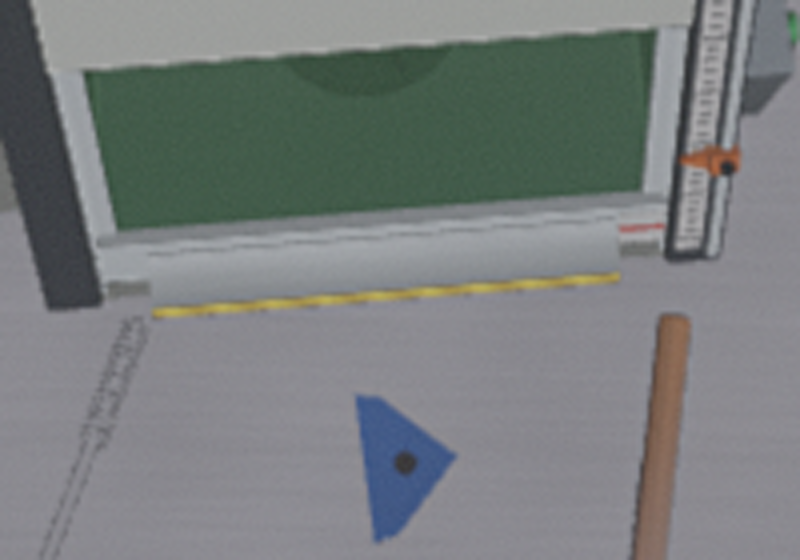

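```bash
cat > geo.py <<'E'
import numpy as np, cv2
from plant import bot, viewer
C={c:viewer.camera_model(c) for c in("scene","top")}
def P(c):
    m=C[c];K=np.array([[m["fx"],0,m["cx"]],[0,m["fy"],m["cy"]],[0,0,1]]);R=cv2.Rodrigues(np.array(m["rvec"]))[0]
    return K,R,np.array(m["tvec"])
def tri(ps,pt):
    A=[]
    for c,p in(("scene",ps),("top",pt)):
        K,R,t=P(c);M=K@np.c_[R,t]
        A+=[p[0]*M[2]-M[0],p[1]*M[2]-M[1]]
    X=np.linalg.svd(np.array([a/np.linalg.norm(a[:3]) for a in A]))[2][-1];return X[:3]/X[3]
def proj(c,X):
    K,R,t=P(c);q=K@(R@np.array(X)+t);return q[:2]/q[2]
def ray(c,p):
    K,R,t=P(c);d=R.T@np.linalg.inv(K)@np.array([*p,1]);return -R.T@t,d/np.linalg.norm(d)
E
python3 - <<'E'
from geo import *
R_=tri((223.2,215),(335,209.3));L_=tri((351.8,168),(218,218.3))
print(R_,L_,np.linalg.norm(L_-R_),L_-R_)
for X,s,t in((R_,(223.2,215),(335,209.3)),(L_,(351.8,168),(218,218.3))): print(proj("scene",X)-s,proj("top",X)-t)
tip=tri((213.5,233.5),(350.2,179.8));print("tip",tip,proj("scene",tip),proj("top",tip))
mid=(R_+L_)/2
y=(L_-R_);y[2]=0;y/=np.linalg.norm(y);f=np.array([y[1],-y[0],0])
u=.574*f+.819*np.array([0,0,1]);n=.819*f-.574*np.array([0,0,1])
print("mid",mid,"yaw",np.arctan2(f[1],f[0]),"tip in lip",(tip-mid)@np.c_[n,y,u])
# index point & tip from top ray with lateral-plane constraint n=const
for d in(20,30,36,45):
    for nm,p in(("idx",(346,197)),("tip",(350.2,179.8))):
        o,r=ray("top",p);k=((mid-o)@n+d)/(r@n);X=o+k*r;print(d,nm,X.round(1),((X-mid)@np.c_[n,y,u]).round(1))
E
```

```text
[ 523.70930032 -185.57054992  146.55672114] [488.22635447 182.46928102 145.26873218] 369.7485842057995 [-35.48294585 368.03983094  -1.28798896]
[-0.71368791  0.02359148] [-0.55225227 -0.12328287]
[-0.71895658  0.07270273] [-0.58023258 -0.23945136]
tip [ 606.33957957 -223.14331488  202.42669568] [212.19041037 233.53347649] [349.2434503  179.59718042]
mid [505.96782739  -1.55063445 145.91272666] yaw 0.096113555901533 tip in lip [  31.96977628 -230.20219182   91.42614703]
20 idx [ 561.  -220.3  159.3] [  20.  -223.    30.4]
20 tip [ 602.  -223.3  217. ] [  20.  -229.9  100.9]
30 idx [ 563.9 -222.7  145.7] [  30.  -225.7   20.8]
30 tip [ 605.3 -225.7  204.1] [  30.  -232.7   92.1]
36 idx [ 565.7 -224.2  137.5] [  36.  -227.4   15. ]
36 tip [ 607.4 -227.2  196.3] [  36.  -234.4   86.8]
45 idx [ 568.3 -226.4  125.3] [  45.  -229.8    6.4]
45 tip [ 610.4 -229.5  184.6] [  45.  -236.9   78.8]
```

```bash
cat >> geo.py <<'E'
from scipy.spatial.transform import Rotation as Ro, Slerp
yaw=.0961
f=np.array([np.cos(yaw),np.sin(yaw),0]);y=np.array([-np.sin(yaw),np.cos(yaw),0]);up=np.array([0,0,1.])
u=.574*f+.819*up;n=.819*f-.574*up
B=np.c_[n,y,u]
E=np.array([505.97,-1.55,145.9])-4*u   # lip lower edge mid at start
def Rt(deg): # tool pointing deg below horizontal
    a=np.radians(deg);ty=np.cos(a)*f-np.sin(a)*up
    return Ro.from_matrix(np.c_[np.cross(ty,y),ty,y])
def cur():
    o=bot.get_obs();return o,np.array(o["tool_pos"]),Ro.from_euler("xyz",o["tcp_rot"])
def lip(p): return (np.array(p)-E)@B
def plan(stages):
    """stages: (pos world, Ro, nrows)"""
    o,p,R=cur()
    for q,S,N in stages:
        q=np.array(q,float);sl=Slerp([0,1],Ro.concatenate([R,S]));pp,pR=p,R
        for i in range(1,N+1):
            a=i/N;x=p+(q-p)*a;r=sl(a)
            d=pR.inv().apply(x-pp);w=(pR.inv()*r).as_rotvec(degrees=True)
            print([d.round(0).astype(int).tolist(),w.round(1).tolist(),0],np.linalg.norm(d).round(),np.linalg.norm(w).round(1))
            pp,pR=x,r
        p,R=q,S
E
python3 - <<'E'
from geo import *
print(E, E@[1,0,0])
for c,p in(("top",(122,236)),):
    o,r=ray(c,p);k=(190-o[2])/r[2];print("can",o+k*r)
down=Ro.from_euler("xyz",[-np.pi/2,0,yaw])
plan([([380,250,250],Ro.from_euler("xyz",[-np.pi/2,0,-.2]),7),([400,0,240],down,7),(E+B@[-80,0,-30],Rt(32),10)])
print(E+B@[-80,0,-30])
E
```

```text
[503.68459386  -1.77030614 142.624     ] 503.68459386426713
can [421.16603817 459.79839219 190.        ]
[[35, 0, -20], [-0.0, -1.8, 0.0], 0] 41.0 1.8
[[34, 0, -21], [-0.0, -1.8, 0.0], 0] 41.0 1.8
[[34, 0, -22], [-0.0, -1.8, 0.0], 0] 41.0 1.8
[[33, 0, -23], [-0.0, -1.8, 0.0], 0] 41.0 1.8
[[32, 0, -25], [-0.0, -1.8, 0.0], 0] 41.0 1.8
[[31, 0, -26], [-0.0, -1.8, 0.0], 0] 41.0 1.8
[[31, 0, -26], [-0.0, -1.8, 0.0], 0] 41.0 1.8
[[10, 1, -34], [0.0, -2.4, -0.0], 0] 36.0 2.4
[[8, 1, -35], [0.0, -2.4, 0.0], 0] 36.0 2.4
[[7, 1, -35], [-0.0, -2.4, 0.0], 0] 36.0 2.4
[[5, 1, -35], [-0.0, -2.4, 0.0], 0] 36.0 2.4
[[4, 1, -36], [-0.0, -2.4, -0.0], 0] 36.0 2.4
[[2, 1, -36], [0.0, -2.4, 0.0], 0] 36.0 2.4
[[1, 1, -36], [-0.0, -2.4, -0.0], 0] 36.0 2.4
[[2, 8, -1], [-0.0, -0.0, -5.8], 0] 8.0 5.8
[[1, 8, -1], [-0.0, -0.0, -5.8], 0] 8.0 5.8
[[0, 8, -1], [0.0, 0.0, -5.8], 0] 8.0 5.8
[[0, 8, -1], [0.0, -0.0, -5.8], 0] 8.0 5.8
[[-1, 8, -1], [-0.0, 0.0, -5.8], 0] 8.0 5.8
[[-2, 8, -1], [-0.0, -0.0, -5.8], 0] 8.0 5.8
[[-3, 7, -1], [-0.0, -0.0, -5.8], 0] 8.0 5.8
[[-3, 7, -1], [0.0, 0.0, -5.8], 0] 8.0 5.8
[[-4, 7, -1], [-0.0, -0.0, -5.8], 0] 8.0 5.8
[[-5, 6, -1], [0.0, 0.0, -5.8], 0] 8.0 5.8
[421.32636056  -9.70938711 163.974     ]
```

Call:
send_rows:
  moves:
    - [[35,0,-20],[0,-1.8,0],0]
    - [[34,0,-21],[0,-1.8,0],0]
    - [[34,0,-22],[0,-1.8,0],0]
    - [[33,0,-23],[0,-1.8,0],0]
    - [[32,0,-25],[0,-1.8,0],0]
    - [[31,0,-26],[0,-1.8,0],0]
    - [[31,0,-26],[0,-1.8,0],0]
    - [[10,1,-34],[0,-2.4,0],0]
    - [[8,1,-35],[0,-2.4,0],0]
    - [[7,1,-35],[0,-2.4,0],0]
    - [[5,1,-35],[0,-2.4,0],0]
    - [[4,1,-36],[0,-2.4,0],0]
    - [[2,1,-36],[0,-2.4,0],0]
    - [[1,1,-36],[0,-2.4,0],0]

```text
time: 2.85
tool_pos: [409.6, -10.5, 242.3]
tcp_rot: [-1.57, -0.006, 0.116]
contact_force: [-0.1, 0.1, 0.5]
grip_width: 0.3
```

Run:
```python
from geo import *
o,p,R=cur();print(o["time"],p,o["tcp_rot"],o["joint_positions"],o["grip_width"],o["contact_force"])
plan([(E+B@[-80,0,-30],Rt(32),10)])
```

```text
2.85 [409.62586454 -10.45115646 242.25718357] [-1.56956364 -0.00615052  0.11639156] [-0.21538801  0.13239109  1.82543887  0.00342957  1.17835119 -1.90388275] 0.25812280489546413 [-0.14197985  0.10275549  0.47540216]
[[1, 8, 0], [-0.1, 0.1, -5.8], 0] 8.0 5.8
[[0, 8, 0], [-0.1, 0.1, -5.8], 0] 8.0 5.8
[[0, 8, 0], [-0.1, 0.1, -5.8], 0] 8.0 5.8
[[-1, 8, 0], [-0.1, 0.1, -5.8], 0] 8.0 5.8
[[-2, 8, 0], [-0.1, 0.1, -5.8], 0] 8.0 5.8
[[-3, 7, 0], [-0.1, 0.1, -5.8], 0] 8.0 5.8
[[-4, 7, 0], [-0.1, 0.1, -5.8], 0] 8.0 5.8
[[-4, 7, 0], [-0.1, 0.1, -5.8], 0] 8.0 5.8
[[-5, 6, 0], [-0.1, 0.1, -5.8], 0] 8.0 5.8
[[-5, 6, 0], [-0.1, 0.1, -5.8], 0] 8.0 5.8
```

Call:
send_rows:
  moves:
    - [[1,8,0],[-0.1,0.1,-5.8],0]
    - [[0,8,0],[-0.1,0.1,-5.8],0]
    - [[0,8,0],[-0.1,0.1,-5.8],0]
    - [[-1,8,0],[-0.1,0.1,-5.8],0]
    - [[-2,8,0],[-0.1,0.1,-5.8],0]
    - [[-3,7,0],[-0.1,0.1,-5.8],0]
    - [[-4,7,0],[-0.1,0.1,-5.8],0]
    - [[-4,7,0],[-0.1,0.1,-5.8],0]
    - [[-5,6,0],[-0.1,0.1,-5.8],0]
    - [[-5,6,0],[-0.1,0.1,-5.8],0]
    - [[0,0,0],[0,0,0],0]

```text
time: 4.22
tool_pos: [421.6, 20.1, 265.8]
tcp_rot: [-1.566, -0.874, 0.054]
contact_force: [0.3, 0.2, -0.5]
grip_width: 0.3
```

Run:
```python
from geo import *
o,p,R=cur();print(o["time"],p,o["tcp_rot"],o["joint_positions"],o["contact_force"],lip(p))
plan([(E+B@[-80,0,-30],Rt(32),2),(E+B@[3,0,-28],Rt(32),4)])
for c in("scene","top"): cv2.imwrite(f"pics/{c}1.png",viewer.capture(c))
a=cv2.imread("pics/scene1.png")[100:260,170:410]; cv2.imwrite("pics/s1z.png",cv2.resize(a,None,fx=3,fy=3,interpolation=cv2.INTER_CUBIC))
a=cv2.imread("pics/top1.png")[140:320,180:380]; cv2.imwrite("pics/t1z.png",cv2.resize(a,None,fx=3,fy=3,interpolation=cv2.INTER_CUBIC))
```

```text
4.225 [421.59314565  20.14919318 265.84588299] [-1.56570912 -0.87375407  0.05405107] [-0.36966282 -0.19373367  2.40353261  1.26868274  0.34166238 -3.1044584 ] [ 0.28635924  0.18241994 -0.50896219] [-135.92950109   29.69521264   55.22289737]
[[-40, 32, -15], [0.8, -0.7, -4.0], 0] 53.0 4.1
[[-42, 29, -15], [0.8, -0.7, -4.0], 0] 53.0 4.1
[[-1, 21, 0], [0.0, 0.0, 0.0], 0] 21.0 0.0
[[-1, 21, 0], [0.0, 0.0, 0.0], 0] 21.0 0.0
[[-1, 21, 0], [0.0, 0.0, 0.0], 0] 21.0 0.0
[[-1, 21, 0], [0.0, 0.0, 0.0], 0] 21.0 0.0
```

View pics/s1z.png

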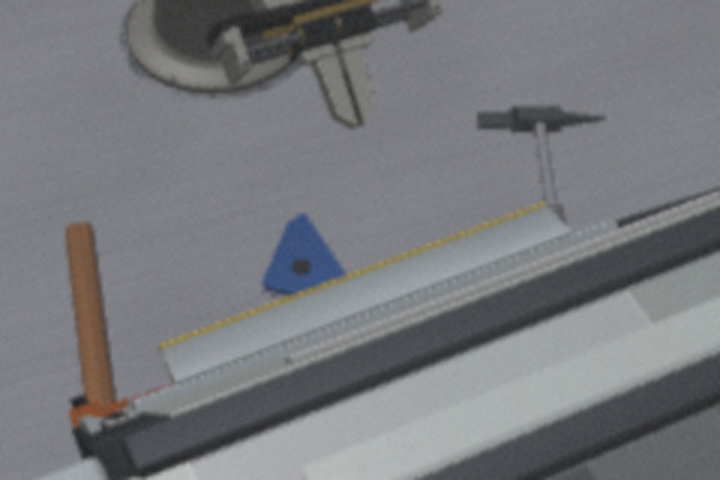

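View pics/t1z.png

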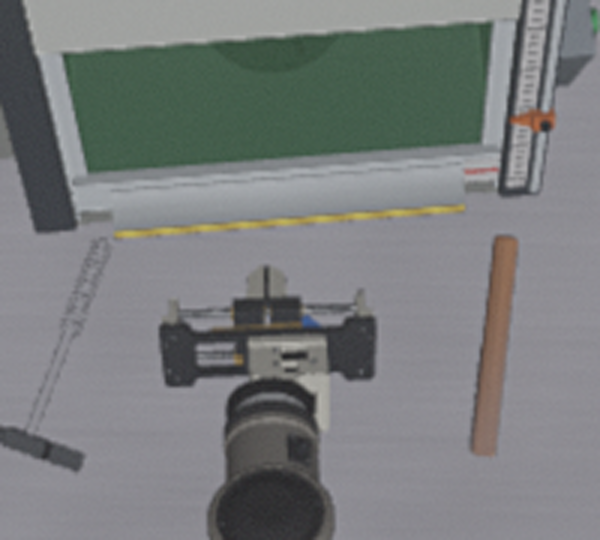

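Call:
send_rows:
  moves:
    - [[0,0,0],[0,10,0],0]
    - [[0,0,0],[0,10,0],0]
    - [[0,0,0],[0,10,0],0]
    - [[0,0,0],[0,10,0],0]
    - [[0,0,0],[0,10,0],0]
    - [[0,0,0],[0,10,0],0]
    - [[0,0,0],[0,10,0],0]
    - [[0,0,0],[0,10,0],0]
    - [[0,0,0],[0,10,0],0]
    - [[0,0,0],[0,10,0],0]
    - [[0,0,0],[0,10,0],0]
    - [[0,0,0],[0,10,0],0]
    - [[0,0,0],[0,10,0],0]
    - [[0,0,0],[0,10,0],0]
    - [[0,0,0],[0,10,0],0]
    - [[0,0,0],[0,10,0],0]
    - [[0,0,0],[0,10,0],0]

```text
time: 6.45
tool_pos: [424.8, 11.8, 249.6]
tcp_rot: [-1.499, 0.829, -2.984]
contact_force: [0.6, 0.4, 0.3]
grip_width: 0.4
```

```bash
sed -i 's/return Ro.from_matrix(np.c_\[np.cross(ty,y),ty,y\])/return Ro.from_matrix(np.c_[-np.cross(ty,y),ty,-y])/' geo.py
python3 - <<'E'
from geo import *
o,p,R=cur();print(o["time"],p,o["tcp_rot"],o["joint_positions"],o["contact_force"],lip(p), R.as_matrix()[:,1])
print("pointing below horiz deg",np.degrees(np.arcsin(-R.as_matrix()[2,1])))
plan([(E+B@[-80,0,-30],Rt(28),6)])
E
```

```text
6.45 [424.75566379  11.80709299 249.63580024] [-1.49931954  0.8293619  -2.98426973] [-0.38624738 -0.14797306  2.39741191  1.25041061  0.34315091 -0.03870943] [0.55703934 0.37708471 0.30118935] [-124.70232448   21.08815292   43.29429522] [ 0.73772185  0.04471871 -0.67362208]
pointing below horiz deg 42.34723819083543
[[11, 9, 3], [-0.2, 0.4, 2.4], 0] 15.0 2.4
[[12, 9, 3], [-0.2, 0.4, 2.4], 0] 15.0 2.4
[[12, 8, 3], [-0.2, 0.4, 2.4], 0] 15.0 2.4
[[12, 8, 3], [-0.2, 0.4, 2.4], 0] 15.0 2.4
[[13, 7, 3], [-0.2, 0.4, 2.4], 0] 15.0 2.4
[[13, 6, 3], [-0.2, 0.4, 2.4], 0] 15.0 2.4
```

Call:
send_rows:
  moves:
    - [[11,9,3],[-0.2,0.4,2.4],0]
    - [[12,9,3],[-0.2,0.4,2.4],0]
    - [[12,8,3],[-0.2,0.4,2.4],0]
    - [[12,8,3],[-0.2,0.4,2.4],0]
    - [[13,7,3],[-0.2,0.4,2.4],0]
    - [[13,6,3],[-0.2,0.4,2.4],0]

```text
time: 7.2
tool_pos: [428.0, -7.8, 171.7]
tcp_rot: [-1.579, 1.047, -3.045]
contact_force: [-16.9, 3.2, 6.2]
grip_width: 0.8
```

Run:
```python
from geo import *
o,p,R=cur();print(o["time"],p,o["joint_positions"],o["contact_force"],lip(p), R.as_matrix()[:,1])
print("pointing below horiz deg",np.degrees(np.arcsin(-R.as_matrix()[2,1])))
plan([(E+B@[-80,0,-32],Rt(28),3),(E+B@[2,0,-32],Rt(28),4)])
```

```text
7.2 [427.95769446  -7.79551663 171.65017726] [-0.64794111  0.32794104  2.70191206  2.33709624  0.9676097  -1.47293757] [-16.90293402   3.2076421    6.19636899] [-78.86868134   1.26874903 -19.82608867] [ 0.86105547  0.09237479 -0.50005038]
pointing below horiz deg 30.00333316636176
[[4, -1, 0], [0.2, 0.0, 0.7], 0] 4.0 0.7
[[4, -1, 0], [0.2, 0.0, 0.7], 0] 4.0 0.7
[[4, -1, 0], [0.2, 0.0, 0.7], 0] 4.0 0.7
[[3, 20, 0], [0.0, 0.0, -0.0], 0] 21.0 0.0
[[3, 20, 0], [0.0, 0.0, 0.0], 0] 21.0 0.0
[[3, 20, 0], [0.0, 0.0, 0.0], 0] 21.0 0.0
[[3, 20, 0], [0.0, 0.0, 0.0], 0] 21.0 0.0
```

Call:
send_rows:
  moves:
    - [[3,15,0],[0,0,0],0]

```text
time: 7.32
tool_pos: [439.8, -8.2, 159.6]
tcp_rot: [-1.584, 1.044, -3.052]
contact_force: [-0.2, -0.2, 0.1]
grip_width: 0.1
```

Run:
```python
from geo import *
o,p,R=cur();print(o["time"],p,o["joint_positions"],o["contact_force"],lip(p))
print("pointing below horiz deg",np.degrees(np.arcsin(-R.as_matrix()[2,1])))
for c in("scene","top"): cv2.imwrite(f"pics/{c}2.png",viewer.capture(c))
a=cv2.imread("pics/scene2.png")[60:260,170:410]; cv2.imwrite("pics/s2z.png",cv2.resize(a,None,fx=3,fy=3,interpolation=cv2.INTER_CUBIC))
a=cv2.imread("pics/top2.png")[140:340,180:420]; cv2.imwrite("pics/t2z.png",cv2.resize(a,None,fx=3,fy=3,interpolation=cv2.INTER_CUBIC))
```

```text
7.325 [439.7622798   -8.19090846 159.58403578] [-0.60444572  0.39525078  2.68371392  2.40674097  0.99753312 -1.51473999] [-0.24703719 -0.18540692  0.11631288] [-62.35044098  -0.25749379 -22.98546742]
pointing below horiz deg 30.152368737413838
```

View pics/s2z.png

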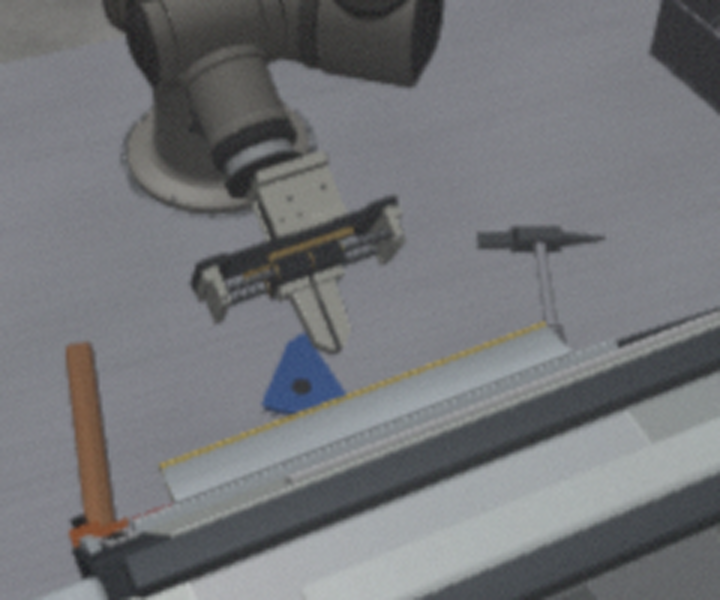

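View pics/t2z.png

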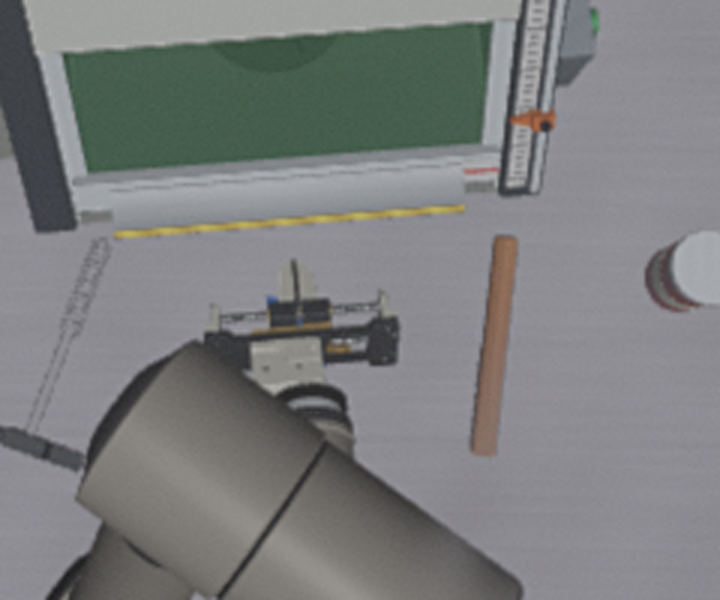

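Run:
```python
from geo import *
o,p,R=cur()
plan([(E+B@[-30,0,-32],Rt(28),2),(E+B@[4,0,-30],Rt(28),3),(E+B@[4,0,-10],Rt(28),4)])
```

```text
[[6, 16, 1], [0.3, -0.1, 1.1], 0] 17.0 1.1
[[6, 15, 0], [0.3, -0.1, 1.1], 0] 17.0 1.1
[[1, 11, 0], [0.0, 0.0, -0.0], 0] 11.0 0.0
[[1, 11, 0], [0.0, 0.0, 0.0], 0] 11.0 0.0
[[1, 11, 0], [0.0, 0.0, 0.0], 0] 11.0 0.0
[[-5, 1, 0], [0.0, 0.0, -0.0], 0] 5.0 0.0
[[-5, 1, 0], [0.0, 0.0, 0.0], 0] 5.0 0.0
[[-5, 1, 0], [0.0, 0.0, 0.0], 0] 5.0 0.0
[[-5, 1, 0], [0.0, 0.0, 0.0], 0] 5.0 0.0
```

Call:
send_rows:
  moves:
    - [[6,16,1],[0.3,0,1.1],0]
    - [[6,15,0],[0.3,0,1.1],0]
    - [[1,11,0],[0,0,0],0]
    - [[1,11,0],[0,0,0],0]
    - [[1,11,0],[0,0,0],0]

```text
time: 8.05
tool_pos: [490.4, -2.8, 115.0]
tcp_rot: [-1.579, 1.083, -3.052]
contact_force: [0.6, 0.7, 0.5]
grip_width: 0.3
```

```bash
cat > st.py <<'E'
from geo import *
import sys
o,p,R=cur();print(o["time"],p.round(1),np.round(o["joint_positions"],3),"F",np.round(o["contact_force"],1),"Fu",(np.array(o["contact_force"])@B).round(1))
print("lip",lip(p).round(1),"tip",lip(p+22*R.as_matrix()[:,1]).round(1),"below horiz",np.degrees(np.arcsin(-R.as_matrix()[2,1])).round(1), "tool z",R.as_matrix()[:,2].round(3))
if len(sys.argv)>1:
    k=sys.argv[1]
    for c in("scene","top"): cv2.imwrite(f"pics/{c}{k}.png",viewer.capture(c))
    a=cv2.imread(f"pics/scene{k}.png")[100:260,170:370]; b=cv2.imread(f"pics/top{k}.png")[140:300,180:380]
    cv2.imwrite(f"pics/z{k}.png",cv2.resize(np.hstack([a,b]),None,fx=2,fy=2,interpolation=cv2.INTER_CUBIC))
    cv2.imwrite(f"pics/m{k}.png",cv2.resize(cv2.imread(f"pics/top{k}.png")[150:230,310:390],None,fx=7,fy=7,interpolation=cv2.INTER_CUBIC))
E
python3 st.py 3
```

```text
8.05 [490.4  -2.8 115. ] [-0.459  0.649  2.6    2.61   1.175 -1.628] F [0.6 0.7 0.5] Fu [0.3 0.6 0.8]
lip [  4.9   0.2 -30.2] tip [ 26.8   0.3 -27.5] below horiz 28.0 tool z [ 0.097 -0.995 -0.004]
```

View pics/z3.png

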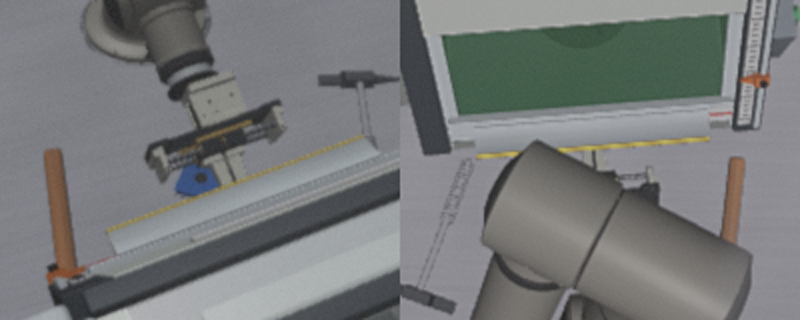

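View pics/m3.png

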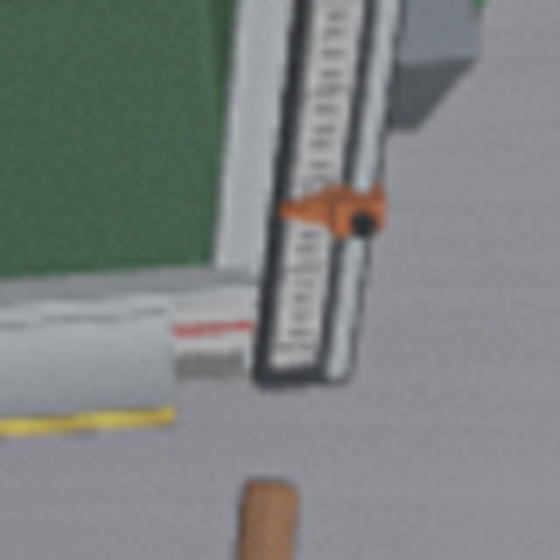

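Call:
send_rows:
  moves:
    - [[-4,0.5,0],[0,0,0],0]
    - [[-4,0.5,0],[0,0,0],0]
    - [[-3,0.4,0],[0,0,0],0]
    - [[-2,0.2,0],[0,0,0],0]

```text
time: 8.65
tool_pos: [498.1, -1.8, 127.5]
tcp_rot: [-1.577, 1.084, -3.049]
contact_force: [-0.2, -0.1, 0.2]
grip_width: 0.4
```

```bash
python3 st.py
```

```text
8.65 [498.1  -1.8 127.5] [-0.441  0.586  2.573  2.606  1.099 -1.578] F [-0.2 -0.1  0.2] Fu [-0.3 -0.1  0. ]
lip [  4.2   0.5 -15.6] tip [ 26.    0.5 -12.8] below horiz 27.9 tool z [ 0.097 -0.995 -0.003]
```

Call:
send_rows:
  moves:
    - [[-2,0.2,0],[0,0,0],0]
    - [[-2,0.2,0],[0,0,0],0]

```text
time: 8.9
tool_pos: [499.7, -1.7, 130.2]
tcp_rot: [-1.578, 1.081, -3.051]
contact_force: [-0.8, -0.6, -4.8]
grip_width: 0.4
```

```bash
python3 st.py
```

```text
8.9 [499.7  -1.7 130.2] [-0.436  0.569  2.566  2.605  1.074 -1.563] F [-0.8 -0.6 -4.8] Fu [ 2.1 -0.5 -4.5]
lip [  3.9   0.5 -12.5] tip [25.7  0.5 -9.8] below horiz 28.1 tool z [ 0.097 -0.995 -0.004]
```

Call:
send_rows:
  moves:
    - [[-3,0.3,0],[0,0,0],0]
    - [[-4,0.5,0],[0,0,0],0]
    - [[-4,0.5,0],[0,0,0],0]
    - [[-4,0.5,0],[0,0,0],0]
    - [[-4,0.5,0],[0,0,0],0]
    - [[-4,0.5,0],[0,0,0],0]

```text
time: 9.65
tool_pos: [512.5, -0.3, 148.6]
tcp_rot: [-1.582, 1.075, -3.056]
contact_force: [-1.9, -1.6, -5.5]
grip_width: 0.4
```

```bash
python3 st.py 4
```

```text
9.65 [ 5.125e+02 -3.000e-01  1.486e+02] [-0.407  0.48   2.516  2.59   0.95  -1.478] F [-1.9 -1.6 -5.5] Fu [ 1.5 -1.4 -5.6]
lip [ 3.9  0.6 10.1] tip [25.7  0.6 12.6] below horiz 28.4 tool z [ 0.096 -0.995 -0.005]
```

View pics/z4.png

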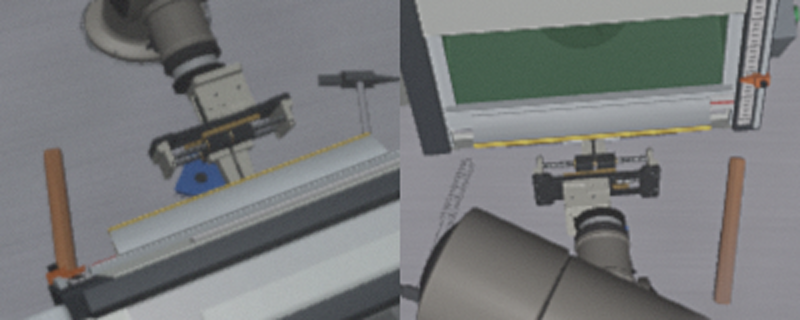

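View pics/m4.png

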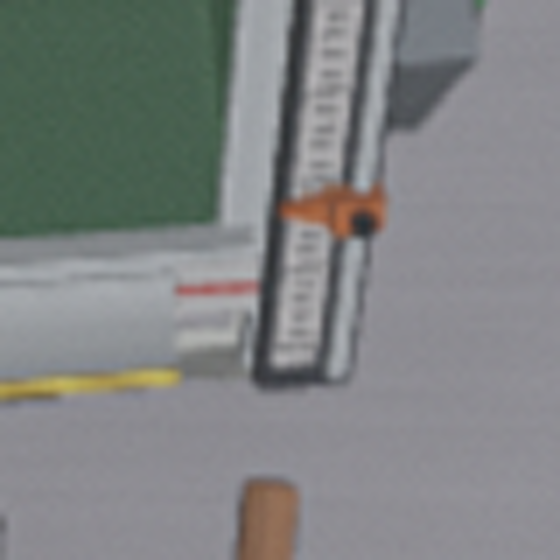

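Call:
send_rows:
  moves:
    - [[-4,0.5,0],[0,0,0],0]
    - [[-4,0.5,0],[0,0,0],0]
    - [[-4,0.5,0],[0,0,0],0]
    - [[-4,0.5,0],[0,0,0],0]
    - [[-4,0.5,0],[0,0,0],0]
    - [[-4,0.5,0],[0,0,0],0]
    - [[-4,0.5,0],[0,0,0],0]
    - [[-4,0.5,0],[0,0,0],0]
    - [[-2,0.3,0],[0,0,0],0]

```text
time: 10.88
tool_pos: [533.4, 1.7, 178.6]
tcp_rot: [-1.582, 1.075, -3.055]
contact_force: [-2.4, -1.4, -3.2]
grip_width: 0.4
```

```bash
python3 st.py 5
```

```text
10.875 [533.4   1.7 178.6] [-0.369  0.376  2.437  2.55   0.791 -1.359] F [-2.4 -1.4 -3.2] Fu [-0.3 -1.2 -4.1]
lip [ 3.9  0.7 46.6] tip [25.7  0.7 49.1] below horiz 28.4 tool z [ 0.096 -0.995 -0.005]
```

View pics/m5.png

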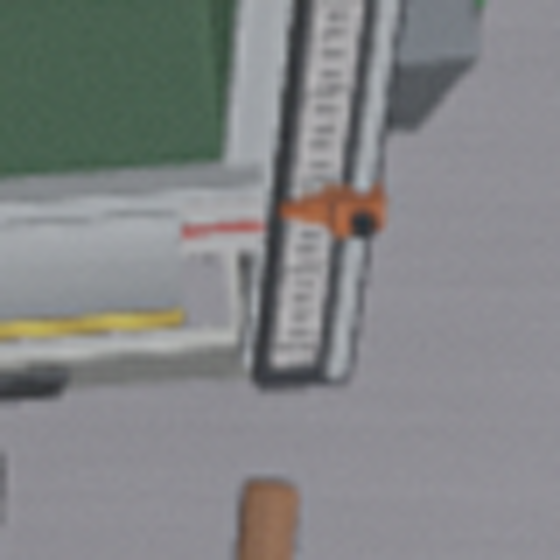

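View pics/z5.png

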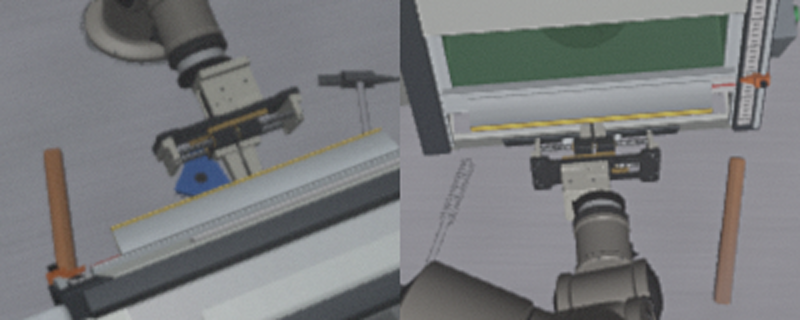

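```bash
cat > rem.py <<'E'
from geo import *
from scipy import ndimage
def meas(im,dbg=0):
    a=im.astype(float);b,g,r=a[...,0],a[...,1],a[...,2]
    red=(r-np.maximum(g,b)); 
    # orange: g noticeably > b ; red: g~b
    sat=red>25
    rows,cols=np.where(sat)
    win=(cols>320)&(cols<366)&(rows>160)&(rows<205)
    rows,cols=rows[win],cols[win]
    isor=(g-b)[rows,cols]>20
    return rows,cols,isor,red
if __name__=="__main__":
    import sys
    for k in sys.argv[1:]:
        im=cv2.imread(f"pics/top{k}.png")
        print(k)
        for yy in range(174,202):
            print(yy,' '.join('%3d,%3d'%(int(im[yy,x,2])-int(im[yy,x,1]),int(im[yy,x,1])-int(im[yy,x,0])) for x in range(334,360)) ) if k=="5" and yy<190 else None
E
python3 rem.py 5
python3 - <<'E'
from plant import *
E
```

```text
5
174  -5, -2  -7,  0  -6, -1  -5, -3  -4, -3  -4, -4  -3, -5  -3, -3  -5, -3  -3, -3  -3, -5  -2, -5  -3, -4  -3, -4  -4, -4  -2, -4  -3, -2   0, -5   1, -2   2, -2   2, -3   1, -1   1, -4  -1, -2   1, -4  -1, -5
175  -4, -2  -4, -4  -3, -5  -3, -3  -5, -4  -3, -4  -4, -3  -3, -3  -3, -3  -4, -4  -4, -3  -4, -3  -4, -3  -4, -3  -4, -4  -1, -2  -1, -2  -1, -3   0, -2   1, -2  -2, -2   0, -3  -1, -2   0, -4  -2, -4  -1, -5
176  -5, -3  -2, -4  -3, -4  -4, -3  -4, -3  -3, -3  -4, -4  -4, -3  -4, -4  -3, -4  -4, -3  -3, -3  -3, -5  -4, -3  -4, -3  -3, -1  -3, -4  -3, -2   0, -2   0, -3  -2, -1   1,  0  18,  9  24, 11  22,  8  23, 10
177  -4, -4  -5, -3  -4, -4  -4, -4  -4, -4  -3, -3  -4, -4  -4, -5  -3, -5  -3, -6  -4, -4  -3, -5  -4, -3  -5, -3  -5, -4  -2, -4  -4, -4  -2, -4   2, -1  12,  7  16,  6  23,  8  38, 16  42, 23  43, 20  43, 19
178  -4, -4  -4, -4  -4, -4  -3, -4  -2, -2  -2, -4  -3, -4  -2, -2  -1, -3  -2, -3   0, -3  -1, -2  -1, -3  -1, -3  -5, -3  -3,  0  10,  2  17,  3  23,  7  37, 16  42, 18  50, 21  53, 23  47, 21  49, 21  49, 20
179  -3, -4  -3, -4  -1, -1   0, -3   
[... 1593 characters left out ...]
   1, -2   2, -3   1, -2   2, -2   1, -2  -3, -2  -4, -5  -4, -4
187  -3, -4  -3, -5   0, -6   1, -6   1, -5   1, -6   0, -6   1, -5   0, -1  -1,  2   0,  0  -1, -2  -3, -4  -3, -3  -2, -2   0, -5   0, -3   0, -1   0, -1   2, -3   2, -3   1, -2   1, -1   0, -5  -3, -4  -3, -5
188  -3, -4  -4, -4   0, -5   1, -7   0, -6   0, -6   0, -6   2, -7  -1, -2  -1,  3   0, -1  -3, -3  -3, -3  -2, -4  -1, -6  -2, -4  -1, -3   0, -2   1, -2   0, -2   0, -1   0, -2  -1, -1  -3, -4  -3, -3  -4, -5
189  -4, -3  -2, -4   2, -7   1, -6   1, -6   0, -7   0, -6   0, -6   0, -4  -2,  1  -1,  2  -2, -4  -3, -3  -2, -3  -3, -2   0, -5   0, -2   2, -2   1, -3   1, -2   1, -2   1, -3   2, -4  -3, -3  -2, -4  -4, -4
```

Run:
```python
from geo import *
from plant import *
a=cv2.imread("pics/scene5.png")[215:250,195:250]; cv2.imwrite("pics/s5z.png",cv2.resize(a,None,fx=14,fy=14,interpolation=cv2.INTER_CUBIC))
for d in(20,25,28,30,35):
    for nm,p in(("idx",(347,181.85)),("tip",(349.3,179.6))):
        o,r=ray("top",p);k=((E-o)@n+d)/(r@n);X=o+k*r;print(d,nm,((X-E)@B).round(1),proj("scene",X).round(1))
for c in("top","scene"):
    for t in("sash_index","mark_tip","lip_edge"): print(c,t,[(d["conf"],d["point"]) for d in spot_point(c,t)[:2]])
```

```text
20 idx [  20.  -220.8   97.6] [214.3 227.1]
20 tip [  20.  -227.1  106. ] [211.9 228.1]
25 idx [  25.  -222.1   93.1] [214.4 229.4]
25 tip [  25.  -228.4  101.5] [212.  230.4]
28 idx [  28.  -222.9   90.5] [214.4 230.8]
28 tip [  28.  -229.3   98.9] [212.1 231.8]
30 idx [  30.  -223.5   88.7] [214.5 231.7]
30 tip [  30.  -229.8   97.1] [212.1 232.7]
35 idx [  35.  -224.8   84.2] [214.6 233.9]
35 tip [  35.  -231.2   92.7] [212.2 234.9]
top sash_index [(0.92, [349.0, 184.1]), (0.52, [278.2, 219.1])]
top mark_tip [(0.58, [140.8, 239.6]), (0.54, [349.9, 181.6])]
top lip_edge [(0.67, [345.7, 254.6]), (0.28, [351.9, 180.8])]
scene sash_index [(0.93, [215.5, 230.3])]
scene mark_tip [(0.48, [214.1, 235.1])]
scene lip_edge [(0.91, [295.2, 186.1]), (0.29, [420.3, 160.9])]
```

View pics/s5z.png

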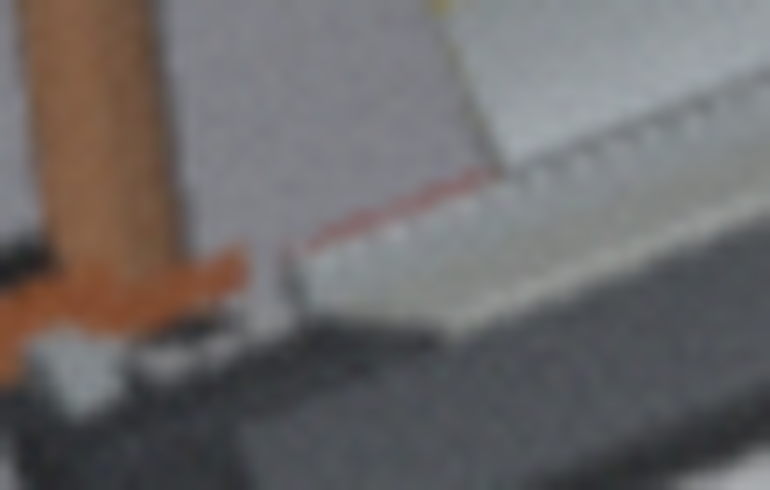

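```bash
cat > red.py <<'E'
from geo import *
import sys
def redend(im):
    a=im.astype(float);w=a[...,2]-np.maximum(a[...,0],a[...,1]);orange=(a[...,1]-a[...,0])
    w=np.where((w>8)&(orange<4),w,0);w[:165]=0;w[205:]=0;w[:,:332]=0;w[:,349:]=0
    xs=np.arange(333,349);xx=[];yy=[];ww=[]
    for x in xs:
        s=w[:,x].sum()
        if s>60: xx.append(x);yy.append((w[:,x]*np.arange(len(w))).sum()/s);ww.append(s)
    c=np.polyfit(xx,yy,1);tot=np.median(ww);xe=xx[-1]+.5+ (w[:,xx[-1]+1].sum()/tot)
    return xe,np.polyval(c,xe),c[0],xx
def tip(im):
    a=im.astype(float);g=a[...,1]-a[...,0];w=np.where((a[...,2]-a[...,1]>8)&(g>-1),a[...,2]-a[...,1],0)[172:188,:]
    ys=np.arange(172,188);return [(x,round((w[:,x]*ys).sum()/w[:,x].sum(),2)) for x in (350,351)]
for k in sys.argv[1:]:
    im=cv2.imread(f"pics/top{k}.png");r=redend(im);t=tip(im)
    out=[]
    for p in((r[0],r[1]),(349.4,t[0][1])):
        o,rr=ray("top",p);kk=((E-o)@n+28)/(rr@n);out.append(((o+kk*rr-E)@B).round(2))
    print(k,np.round(r[:3],2),r[3][0],r[3][-1],t,"idx",out[0],"tip",out[1],"remain",round(out[1][2]-out[0][2],2))
E
python3 red.py 0 1 2 3 4 5
```

```text
0 [ 3.4568e+02  1.9607e+02 -7.0000e-02] 335 345 [(350, np.float64(179.59)), (351, np.float64(179.58))] idx [  28.   -223.82   30.85] tip [  28.   -229.59   98.91] remain 68.06
1 [ 3.4567e+02  1.9605e+02 -7.0000e-02] 335 345 [(350, np.float64(179.59)), (351, np.float64(179.58))] idx [  28.   -223.8    30.92] tip [  28.   -229.59   98.91] remain 67.99
2 [ 3.457e+02  1.960e+02 -8.000e-02] 335 345 [(350, np.float64(179.6)), (351, np.float64(179.59))] idx [  28.   -223.86   31.14] tip [  28.   -229.59   98.87] remain 67.73
3 [ 3.4567e+02  1.9600e+02 -8.0000e-02] 335 345 [(350, np.float64(179.6)), (351, np.float64(179.6))] idx [  28.   -223.78   31.15] tip [  28.   -229.59   98.87] remain 67.72
4 [ 3.4650e+02  1.9045e+02 -6.0000e-02] 336 346 [(350, np.float64(179.58)), (351, np.float64(179.57))] idx [  28.   -224.42   54.78] tip [  28.   -229.58   98.95] remain 44.17
5 [ 3.4707e+02  1.8163e+02 -1.0000e-01] 336 346 [(350, np.float64(179.61)), (351, np.float64(179.59))] idx [  28.   -223.09   91.33] tip [  28.   -229.59   98.83] remain 7.5
```

Call:
send_rows:
  moves:
    - [[-2.5,0.3,0],[0,0,0],0]
    - [[-2.5,0.3,0],[0,0,0],0]

```text
time: 11.52
tool_pos: [535.4, 2.0, 181.3]
tcp_rot: [-1.584, 1.072, -3.058]
contact_force: [-3.1, -2.1, -2.4]
grip_width: 0.9
```

```bash
python3 st.py 6; python3 red.py 6; python3 -c "
import cv2
a=cv2.imread('pics/scene6.png')[215:250,195:250]; cv2.imwrite('pics/s6z.png',cv2.resize(a,None,fx=14,fy=14,interpolation=cv2.INTER_CUBIC))"
```

```text
11.525 [535.4   2.  181.3] [-0.364  0.365  2.427  2.543  0.769 -1.342] F [-3.1 -2.1 -2.4] Fu [-1.3 -1.8 -3.9]
lip [ 3.9  0.7 50. ] tip [25.8  0.8 52.5] below horiz 28.6 tool z [ 0.095 -0.995 -0.006]
6 [ 3.4750e+02  1.8077e+02 -8.0000e-02] 336 347 [(350, np.float64(179.75)), (351, np.float64(179.59))] idx [  28.   -224.12   94.69] tip [  28.   -229.64   98.27] remain 3.58
```

View pics/m6.png

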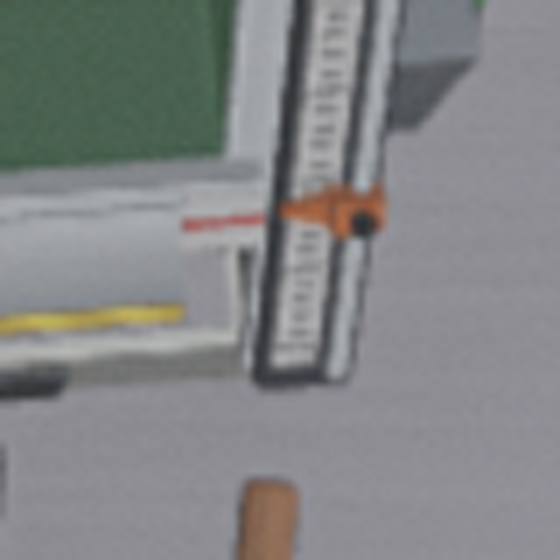

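View pics/s6z.png

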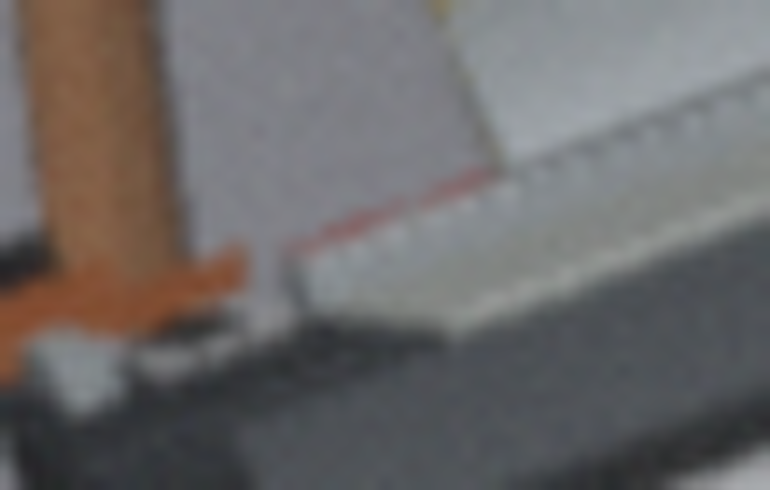

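Call:
send_rows:
  moves:
    - [[-3.0,0.3,0],[0,0,0],0]

```text
time: 11.75
tool_pos: [537.0, 2.2, 183.8]
tcp_rot: [-1.584, 1.071, -3.058]
contact_force: [-2.6, -1.7, -3.8]
grip_width: 0.4
```

```bash
python3 st.py 7; python3 red.py 7
```

```text
11.75 [537.    2.2 183.8] [-0.361  0.358  2.421  2.538  0.757 -1.332] F [-2.6 -1.7 -3.8] Fu [-0.1 -1.5 -4.7]
lip [ 3.9  0.7 53. ] tip [25.7  0.8 55.4] below horiz 28.6 tool z [ 0.095 -0.995 -0.006]
7 [ 3.475e+02  1.800e+02 -7.000e-02] 336 347 [(350, np.float64(179.61)), (351, np.float64(179.61))] idx [  28.   -223.85   97.84] tip [  28.   -229.59   98.83] remain 0.99
```

View pics/m7.png

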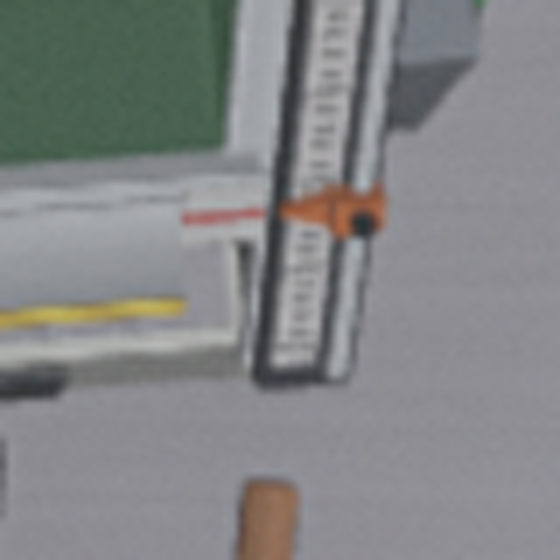

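Call:
send_rows:
  moves:
    - [[6,-0.7,0],[0,0,0],0]
    - [[8,-1,0],[0,0,0],0]
    - [[6,-2,0],[0,0,0],0]
    - [[0,-15,0],[0,0,0],0]
    - [[0,-15,0],[0,0,0],0]
    - [[0,-15,0],[0,0,0],0]
    - [[0,-12,0],[0,0,0],0]
    - [[0,0,0],[0,0,0],0]

```text
time: 12.85
tool_pos: [471.6, -3.5, 198.5]
tcp_rot: [-1.581, 1.081, -3.053]
contact_force: [0.5, 0.8, 0.3]
grip_width: 0.8
```

```bash
python3 st.py 8; python3 red.py 8
```

```text
12.85 [471.6  -3.5 198.5] [-0.505  0.252  2.575  2.397  0.834 -1.325] F [0.5 0.8 0.3] Fu [0.3 0.8 0.6]
lip [-58.4   1.3  27.4] tip [-36.6   1.4  30. ] below horiz 28.0 tool z [ 0.098 -0.995 -0.005]
8 [ 3.4750e+02  1.7986e+02 -9.0000e-02] 336 347 [(350, np.float64(179.59)), (351, np.float64(179.57))] idx [  28.   -223.81   98.4 ] tip [  28.   -229.59   98.91] remain 0.51
```

View pics/m8.png

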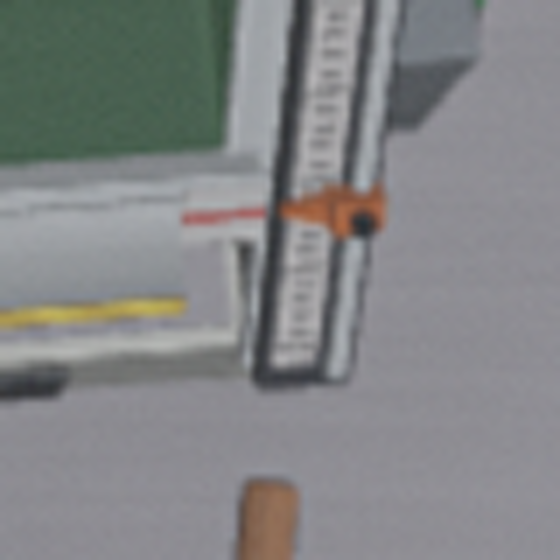

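View pics/z8.png

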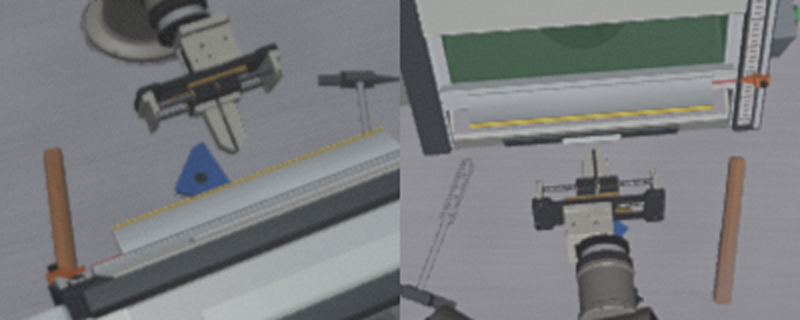

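```bash
python3 -c "
from plant import bot
o=bot.get_obs();print(o['time'],abs(o['dq']).max(),o['contact_force']);print(bot.close_job())"
```

```text
12.95 0.017424104871896516 [-0.63305544 -0.01100699  0.34728785]
the job is handed in; nothing more can be done
None
```

The sash is up and the job is handed in at 12.95 s. By my measurements the red line sits about 0.5–1 mm short of the pointer, so level with it and not past it.

- **Push:** I kept the fingers closed, put the fingertips about 25 mm under the middle of the yellow lip, and pushed slowly up the slope for about 65 mm at roughly 4–6 N. Then I lowered the fingers off the lip and backed away.
- **Last checks:** The top picture taken after letting go showed the sash had stayed where I left it. The fingertips were about 37 mm in front of the lip and the contact force was near zero. I saw no change in the pointer, hammer, brush or magnet square; I did not re-measure the spray can, the rod tin or the bracket after the push.

**Checks that disagreed:**
- My first hand-read estimate of the travel was 71 mm. Measuring the line more finely gave about 68 mm, and I stopped by the finer picture measurement rather than the first figure. The measured remaining gap could be off by about 1 mm.
- My first approach stalled with joint 6 close to its limit, so I turned the tool half a turn.
- While settling in front of the hood, joint 3 briefly read 2.702 against a stated limit of 2.70. I moved it off straight away.
- In that same row the wrist force read about 18 N with the tool away from everything. It was near zero one row later, so I take it as motion, not contact.

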